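# Close up the jar rack with its sliding stop

### The arm

A 6-joint arm with a two-finger parallel gripper is mounted at the origin on a cart in front of the work surface, level with it; the furniture and walls round the work are solid. World frame = base frame: x ahead of the robot, y to its left, z up, the work surface at z = 0. Lengths are in mm, angles in degrees, forces in N, time in s.
With the tool pointing down it reaches from about 350 to 850 mm from the base axis. Payload 8.1 kg.
Tool frame: the origin (TCP) lies midway between the tips of the shut fingers; the grasp point (between the pads) lies 19 mm behind it (r.grasp_offset is the distance from the TCP to the grasp point, in mm); z points along the fingers, x is the direction in which the jaws open and shut, and the axes are right-handed (so a half turn about z gives the same grasp; the last joint's range is limited). The gripper opens to 85 mm and grips with 20 to 120 N. Pads are 22 mm wide; open, the fingers measure 114 mm over their backs; the gripper's body (76 mm by 85 mm) begins 54 mm behind the grasp point. The pads swing forward as they close: fully open they stand 13 mm farther back than shut.
Start: joints at [66.211, 7.471, 85.268, -0, 87.261, -4.893], TCP at [194.291, 567.676, 231.292] pointing down, gripper open.
Joint ranges: [-169.43, 169.43], [-51.17, 129.36], [1.28, 143.12], [-76.62, 256.62], [0, 156.53], [-152.29, 152.29]. Speed limits (degrees/s): [136.94, 136.94, 159.86, 180, 180, 180].

### API

Orientations are given as [roll, pitch, yaw] about the fixed x, y, z axes, in that order (R = Rz(yaw) Ry(pitch) Rx(roll)).
In Python, from bench import r, optics, hand_in gives the robot as it stands.
- The arm moves only by the shell command python3 -m pendant 'ROWS' [FORCE]. ROWS is JSON, a list of rows, each a list of 5 numbers: the opening, from 0 (shut) to 1 (fully open), then the shift along the tool's x, y, z in mm, then the turn about the tool's z in degrees. A call has 1 to 10 rows; each row shifts and turns the commanded pose from where the row before left it, along the tool's axes as they then stand; what a row does not reach is not made up. A row lasts 1/10 s, in which the tool goes at most 50 mm and 8.59 degrees, less where a joint would pass 70% of its speed; a pose out of reach is approached as far as the arm can. A call with a gripper value outside its range is refused whole. The fingers move at their own pace and stop on an object; FORCE is the grip in N (left out, the last holds). Time passes only in rows, so rows that do not move let the fingers close. It gives the time, the measured TCP pose, the force and the opening at its end, in the units of the state.
- r.sense(): the state, without advancing time (a new reading comes with each control period).
- optics.snapshot(name): name is "scene" or "top" or "wrist"; returns (picture, depth): 480x640x3 uint8, blue, green, red; 480x640 float32, mm along the optical axis (not along the pixel's ray), 0 where there is no reading.
- optics.camera_params(name): a dict with "camera_matrix" (3x3 intrinsics, pixels), "eye" and "orientation" of the camera in the world. Camera axes: x right, y down, z forward; pixel columns grow to the right and rows downward; lengths in mm; the calibration is good to about 2 mm. A picture is of the moment at which its call begins: read the wrist's pose just before it. camera_params takes no time and is no camera call; for the wrist camera it gives the pose at the moment of the call.
- hand_in(): hands the job in, once; it reports no verdict.
Trained networks look in the newest picture that a camera, given by its name, has taken for a name from the list of things; names that differ only in an ending like _2 or _b are one class to them, and where a whole thing is asked for, a point or a joint stands for the part that bears it (a point fixed in the world has none). Each returns a list of dicts, best first, with "score" (0 to 1); they miss things now and then, are a little off and sometimes report something else, mostly with a low value. They report only what shows in the picture. A call takes as long as a camera call.
- optics.search_frame(camera, query): "at" ([x, y, z] in mm, in world coordinates, good to about 4 mm: the middle of the surface that is visible of it).
The state is a dict: "time": time; "joint_pos": joint angles; "qd": joint speeds; "joint_efforts": joint torques, N m; "tool_pos": TCP position; "tcp_rot": TCP orientation; "ft_force": force on the tool from outside, world axes, zero at the start; "wrist_torque": the same for the moment, N m; "finger_gap": finger opening in mm.
Only numpy, scipy, OpenCV 4.12 (cv2) and the standard library are available. Lean on these libraries where they do the work, as an engineer would, in place of code of your own. Each camera call takes 0.05 s, during which the arm holds its last target. There are 200 camera calls.

### The job

Close up the row of jars in the rack: with the fingertips, push the rack's sliding stop along its rail towards the row, past any notch that still leaves room for another, until it clicks into the last notch it can reach before the row is packed tight, and leave it seated in that notch. Only push, grip nothing: do not lift or tip any jar or tin, do not ram the stop against the packed row, and leave everything that stands outside the rack where it is.

Things in the scene. Friction and masses are not known exactly. Their poses are not given: they have to be found in the camera images.
- rack: Steel jar rack, 370 mm long, 115 mm deep, fixed to the table, its pose differs per run. Origin on the table surface on the row's centre line; y runs along the row to the fixed end plate, x to the wire fence (x = +47 mm, 69 mm high), z up. Three things stand in a row on the table between fence and rail (82 mm apart).
- row_end (a point): Middle of the end plate's inner face, 46 mm above the table, at y = +200 mm in the rack frame; the plate is 98 mm wide and 92 mm high. The row is packed against it by the stop.
- rail_mid (a point): Middle of the aluminium rail's top, 26 mm above the table, at x = -48, y = +24 mm in the rack frame. The rail runs in front of the row along the rack's y, 360 mm long. Its top has four notches, 11 mm wide, 34 mm apart. The stop's carriage rides on it.
- stop (a joint): How far the sliding stop is along the rail towards the end plate (rack's +y), m, 0 to 0.150; starts below 0.025. Clear length from the stop's plate (92 mm high) to the end plate = 0.290 - value. A spring plunger drops into notches at 0.034, 0.068, 0.102 and 0.136; each draws the stop in from about 4 mm either side.
- stop_plate (a point): Foot of the stop plate's row-side face, on the row's centre line. To push the stop takes about 1 N between notches, 9 N to push it out of a notch, plus up to 7 N for the row it shoves ahead. As the plunger drops into a notch the push needed falls away at once, then rises to get out again. Push slowly (10 to 25 mm/s). The stop stays where it is left.
- stop_pad (a point): Centre of the pushing face (looking to the rack's -y, away from the row) of the stop's black ribbed thumb pad: 40 mm wide along rack x, 44 mm high, 16 mm thick along y, 67 mm above the table (45 to 89 mm). It stands clear in front of the rail at rack x = -85 mm; the carriage beside it begins at x = -63 mm, trails 46 mm behind this face and is 68 mm high.
- pickle_jar: Jar of pickles with yellow screw lid, 76 mm across, 112 mm high, in the row. Origin at the centre of its underside, as for all that follow.
- sauce_jar: Sauce jar with yellow lid and green label, 66 mm across as it packs against its neighbours, 112 mm high, in the row.
- tin: Low tin, 75 mm across, 58 mm high. It stands either in the middle of the row or behind the rack; the small spice jar stands in the other place.
- spice_jar: Slim spice jar with dark lid, 41 mm across, 105 mm high. It stands either in the middle of the row or behind the rack. With it in the row the packed row is about 180 mm long, with the tin about 215 mm.
- mug: Patterned mug, bystander, 78 mm across and 110 mm over its handle, 90 mm high.
- onion: Red onion, bystander, 67 mm across, 71 mm high.
- mushroom: Brown mushroom, bystander, 37 mm across, 33 mm high.

How it is judged (in metres and radians):
At the end, for the whole second after the job is handed in: The stop is at rest within 2.5 mm of the notch that closes the row: 0.068 with the tin in the row, 0.102 with the spice jar in it. The three things of the row stand upright on the table (within 0.12 rad), at rest, between stop and end plate (x of pickle_jar in the frame of rack between -0.045 and 0.045 m and y of pickle_jar in the frame of rack between -0.03 and 0.19 m and angle between each of pickle_jar, sauce_jar's own z axis and vertical below 0.12 rad and height (world z) of each of pickle_jar, sauce_jar below 0.01 m and linear speed of each of pickle_jar, sauce_jar below 0.02 m/s and x of sauce_jar in the frame of rack between -0.045 and 0.045 m and y of sauce_jar in the frame of rack between -0.03 and 0.19 m and (((x of tin in the frame of rack between -0.06 and 0.06 m and y of tin in the frame of rack between -0.1 and 0.2 m) and (x of tin in the frame of rack between -0.045 and 0.045 m and y of tin in the frame of rack between -0.03 and 0.19 m and angle between tin's own z axis and vertical below 0.12 rad and height (world z) of tin below 0.01 m and linear speed of tin below 0.02 m/s) and (value of joint stop between 0.0655 and 0.0705 m and velocity of joint stop between -0.005 and 0.005 m/s)) or ((x of spice_jar in the frame of rack between -0.06 and 0.06 m and y of spice_jar in the frame of rack between -0.1 and 0.2 m) and (x of spice_jar in the frame of rack between -0.045 and 0.045 m and y of spice_jar in the frame of rack between -0.03 and 0.19 m and angle between spice_jar's own z axis and vertical below 0.12 rad and height (world z) of spice_jar below 0.01 m and linear speed of spice_jar below 0.02 m/s) and (value of joint stop between 0.0995 and 0.1045 m and velocity of joint stop between -0.005 and 0.005 m/s)))); the robot touches nothing.
It fails at once if a jar or the tin is lifted or tipped over (height (world z) of any of pickle_jar, sauce_jar, tin, spice_jar above 0.02 m or angle between any of pickle_jar, sauce_jar, tin, spice_jar's own z axis and vertical above 0.5 rad).
It fails at once if the jar or tin left outside the rack is pushed more than 30 mm ((distance of tin from where it was at the start of the episode above 0.03 m and not (x of tin in the frame of rack between -0.06 and 0.06 m and y of tin in the frame of rack between -0.1 and 0.2 m)) or (distance of spice_jar from where it was at the start of the episode above 0.03 m and not (x of spice_jar in the frame of rack between -0.06 and 0.06 m and y of spice_jar in the frame of rack between -0.1 and 0.2 m))).
It fails at once if the mug, onion or mushroom is moved more than 30 mm (distance of any of mug, onion, mushroom from where it was at the start of the episode above 0.03 m).
It fails at once if the row is rammed: stop or end plate presses on a jar with more than 40 N (contact force between any of pickle_jar, sauce_jar and rack above 40 N).
It also fails if it takes over 45 s, if anything falls off the work surface, if the arm or the gripper's body presses on something with over 40 N, if the wrist force passes 120 N, or if a joint passes its speed limit or range.

## Working session

There is one attempt and no reset: what is moved stays moved. The work goes in short steps, Python scripts to look and compute and a shell command to move; the robot and the scene stay as the last step left them, time stands still between calls to the robot, and variables do not carry over. Pictures are saved under pics/ and viewed, about 8 in all and at most 12, crops included, and the job is handed in when it is done.

```bash
mkdir -p pics; cat > m.py <<'E'
from bench import r, optics
import cv2, numpy as np
E
python3 - <<'E'
from m import *
s=r.sense(); print(s['time'],s['tool_pos'],s['tcp_rot'],s['finger_gap'])
a,_=optics.snapshot('scene'); b,_=optics.snapshot('top')
cv2.imwrite('pics/s.png',a); cv2.imwrite('pics/t.png',b)
for c in ('scene','top'):
  p=optics.camera_params(c); print(c,p['eye'],p['orientation'])
  for q in ['stop_pad','stop_plate','rail_mid','row_end','pickle_jar','sauce_jar','tin','spice_jar','mug','onion','mushroom']:
    print(c,q,[(np.round(d['at']).tolist(),round(d['score'],2)) for d in optics.search_frame(c,q)[:2]])
print(r.sense()['time'])
E
```

```text
0.0 [194.09020526 567.16528666 230.25838167] [-1.79992432e+02  1.03655785e-01  7.11054049e+01] 85.71875031863145
scene [ -90.97378188 -226.79084302  644.12520197] [-126.55213255    0.24532645  -57.2373051 ]
scene stop_pad [([469.0, -25.0, 50.0], 0.74)]
scene stop_plate [([472.0, -26.0, 53.0], 0.73)]
scene rail_mid [([500.0, -17.0, 22.0], 0.61), ([470.0, -22.0, 48.0], 0.56)]
scene row_end [([502.0, -19.0, 24.0], 0.83)]
scene pickle_jar [([528.0, 200.0, 80.0], 0.57), ([473.0, -24.0, 50.0], 0.39)]
scene sauce_jar [([511.0, 35.0, 84.0], 0.6)]
scene tin [([680.0, 1.0, 51.0], 0.89)]
scene spice_jar [([527.0, 123.0, 70.0], 0.76)]
scene mug [([452.0, 399.0, 59.0], 0.96), ([474.0, -28.0, 53.0], 0.33)]
scene onion []
scene mushroom [([382.0, 169.0, 26.0], 0.77), ([525.0, 119.0, 68.0], 0.27)]
top [506.15891694 191.21095012 916.72360334] [-176.39107754   -1.44173166  -89.26550392]
top stop_pad [([482.0, -23.0, 57.0], 0.86)]
top stop_plate [([481.0, -20.0, 58.0], 0.56)]
top rail_mid [([523.0, 68.0, -1.0], 0.95)]
top row_end [([521.0, 68.0, 2.0], 0.89)]
top pickle_jar [([551.0, 216.0, 116.0], 0.84)]
top sauce_jar [([534.0, 55.0, 113.0], 0.6)]
top tin [([696.0, 11.0, 57.0], 0.74), ([534.0, 54.0, 114.0], 0.6)]
top spice_jar [([543.0, 132.0, 105.0], 0.97)]
top mug [([461.0, 425.0, 34.0], 0.96), ([552.0, 218.0, 112.0], 0.24)]
top onion [([404.0, 255.0, 48.0], 0.66)]
top mushroom [([383.0, 182.0, 32.0], 0.75)]
1.2
```

View pics/s.png

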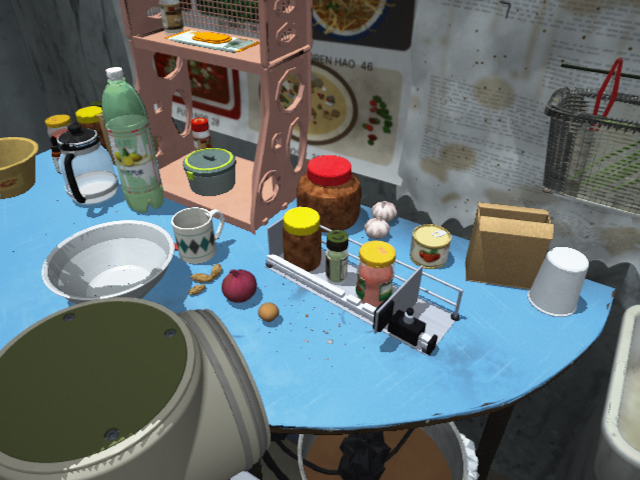

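View pics/t.png

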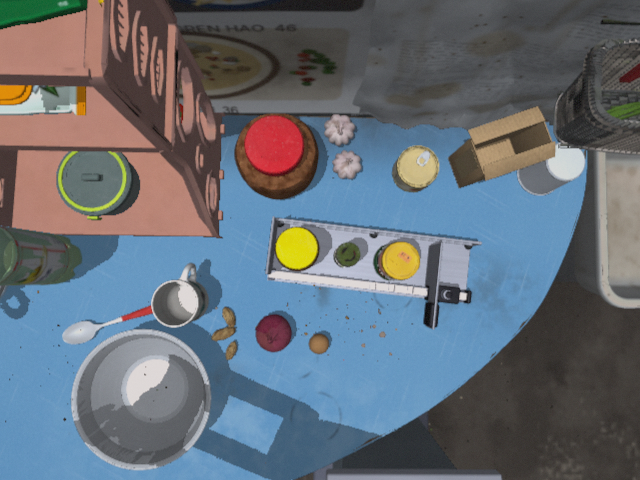

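The scene shows the spice jar in the middle of the row and the tin behind the rack, so the target is 0.102. In the top view the rail runs from (270,275) to (430,292), with the pad at about (431,312) and the end plate at about (272,248). Next I'll take the geometry from the depth.

```bash
cat >> m.py <<'E'
from scipy.spatial.transform import Rotation as R
def cloud(c):
    p=optics.camera_params(c); a,d=optics.snapshot(c); K=np.array(p['camera_matrix'])
    v,u=np.mgrid[:480,:640]; d=d.astype(float)
    P=np.stack([(u-K[0,2])/K[0,0]*d,(v-K[1,2])/K[1,1]*d,d],-1)
    W=P@R.from_euler('xyz',p['orientation'],degrees=True).as_matrix().T+np.array(p['eye'])
    W[d==0]=np.nan
    return a,W
E
python3 - <<'E'
from m import *
a,W=cloud('top')
cv2.imwrite('pics/tc.png',cv2.resize(a[200:345,255:485],None,fx=3.4,fy=3.4,interpolation=cv2.INTER_CUBIC))
print('table z',np.nanmedian(W[340:370,400:440,2]))
# rail: x 470-540, z 20-32, y 40..240
X,Y,Z=W[...,0],W[...,1],W[...,2]
m=(Z>20)&(Z<32)&(X>465)&(X<535)&(Y>20)&(Y<255)
k=np.polyfit(Y[m],X[m],1); m2=m.copy(); m2[m]=abs(X[m]-np.polyval(k,Y[m]))<12
k=np.polyfit(Y[m2],X[m2],1); print('rail',m2.sum(),k,np.degrees(np.arctan(k[0])),Z[m2].mean(),Y[m2].min(),Y[m2].max())
m=(Z>80)&(Z<100)&(Y>225)&(Y<290)&(X>480)&(X<620); print('endplate top',m.sum(),W[m].min(0),W[m].max(0),W[m].mean(0))
for y in range(284,332,4): print(y,[W[y,x].round().tolist() for x in (427,431,435)], W[y,440].round().tolist())
E
```

```text
table z -0.2842352136634645
rail 824 [1.02123785e-01 4.82086365e+02] 5.831046746178258 25.878069801255055 20.27252239351637 254.41054987005901
endplate top 205 [508.89237693 225.19049181  80.06870034] [604.17619889 268.13148399  94.96230958] [551.69998694 257.62929684  89.04917612]
284 [[493.0, -17.0, 28.0], [494.0, -17.0, 57.0], [494.0, -17.0, 87.0]] [493.0, -48.0, -1.0]
288 [[486.0, -16.0, 30.0], [487.0, -16.0, 64.0], [487.0, -16.0, 89.0]] [487.0, -37.0, 40.0]
292 [[479.0, -15.0, 36.0], [480.0, -15.0, 64.0], [481.0, -16.0, 89.0]] [479.0, -37.0, 42.0]
296 [[472.0, -15.0, 36.0], [473.0, -15.0, 67.0], [474.0, -15.0, 91.0]] [472.0, -37.0, 40.0]
300 [[463.0, -23.0, 0.0], [467.0, -14.0, 71.0], [468.0, -15.0, 92.0]] [465.0, -37.0, 42.0]
304 [[459.0, -8.0, 66.0], [461.0, -10.0, 87.0], [461.0, -16.0, 89.0]] [456.0, -47.0, 1.0]
308 [[453.0, -7.0, 70.0], [454.0, -9.0, 89.0], [454.0, -15.0, 93.0]] [449.0, -47.0, 2.0]
312 [[446.0, -7.0, 71.0], [448.0, -9.0, 90.0], [448.0, -15.0, 92.0]] [442.0, -47.0, 2.0]
316 [[440.0, -5.0, 77.0], [441.0, -10.0, 88.0], [441.0, -15.0, 92.0]] [434.0, -48.0, -1.0]
320 [[433.0, -5.0, 80.0], [434.0, -9.0, 89.0], [435.0, -15.0, 91.0]] [427.0, -48.0, -2.0]
324 [[427.0, -5.0, 81.0], [428.0, -9.0, 89.0], [428.0, -16.0, 88.0]] [419.0, -48.0, -1.0]
328 [[412.0, -24.0, -2.0], [412.0, -31.0, -1.0], [412.0, -39.0, -3.0]] [412.0, -48.0, -3.0]
```

View pics/tc.png

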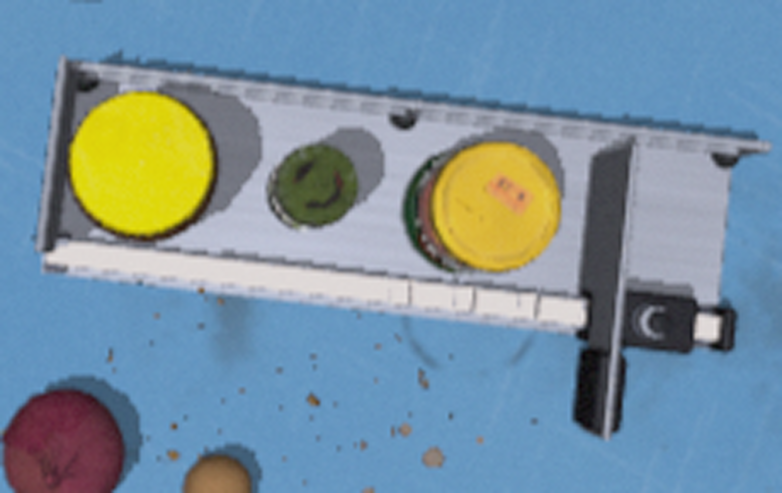

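```bash
python3 -m pendant '[[0,0,0,0,-6.5],[0,0,0,0,-6.5],[0,-40,20,0,0],[0,-40,20,0,0],[0,-40,20,0,0],[0,-40,20,0,0],[0,-40,20,0,0],[0,-40,20,0,0],[0,-40,20,0,0],[0,-40,20,0,0]]' && python3 -m pendant '[[0,-40,20,0,0],[0,-40,20,0,0],[0,-40,20,0,0],[0,-40,20,0,0],[0,-40,20,0,0],[0,-40,20,0,0],[0,-40,20,0,0],[0,0,0,0,0],[0,0,0,0,0]]'
python3 - <<'E'
from m import *
s=r.sense(); print(s['tool_pos'],s['tcp_rot'],s['finger_gap'],s['ft_force'])
ey=np.array([.1016,.9948]);ex=np.array([.9948,-.1016])
a,W=cloud('scene'); P=W.reshape(-1,3); P=P[~np.isnan(P[:,0])]
S=P[:,:2]@ex; T=P[:,:2]@ey; Z=P[:,2]
s0=(482.086*ex[0]) +48   # rail line at y=0 -> rack x=0
S=S-s0
print('origin S',s0)
def h(m,n): print(n,m.sum(),np.percentile(T[m],[2,10,25,50,75,90,98]).round(1) if m.sum() else '')
h((S>-100)&(S<-68)&(Z>50)&(Z<86)&(T>-20)&(T<100),'pad')
h((S>-30)&(S<30)&(Z>60)&(Z<88)&(T>0)&(T<60),'plate')
h((S>-45)&(S<45)&(Z>70)&(Z<97)&(T>270)&(T<340),'end')
h((S>-45)&(S<45)&(Z>98)&(Z<125)&(T>0)&(T<340),'jars')
m=(S>-100)&(S<-66)&(Z>50)&(Z<95)&(T>0)&(T<80);print('pad S',np.percentile(S[m],[1,50,99]))
E
```

```text
time: 2.25
tool_pos: [320.9, 231.4, 231.5]
tcp_rot: [179.9, -0.0, 84.1]
ft_force: [2.0, 0.2, -0.2]
finger_gap: 0.1
time: 3.15
tool_pos: [431.0, -60.8, 231.2]
tcp_rot: [-180.0, -0.0, 83.9]
ft_force: [-0.0, 0.3, -0.6]
finger_gap: 0.0
[430.9736426  -60.77292587 231.15118104] [-1.79961581e+02 -2.11467867e-02  8.39479698e+01] 0.01480311259485265 [-0.02501859  0.26181453 -0.64759188]
origin S 527.5791528
pad 142 [22.5 23.  23.5 23.9 24.3 24.6 25. ]
plate 185 [29.  29.3 29.6 30.  30.3 30.5 30.8]
end 249 [271.1 274.5 283.7 314.4 316.  316.5 317.5]
jars 1907 [ 71.3  83.2 101.  181.9 259.3 281.2 296.3]
pad S [-99.97199444 -85.06477439 -67.81737815]
```

```bash
python3 -m pendant '[[0,0,3,30,0],[0,0,3,40,0],[0,0,0,40,0],[0,0,0,30,0],[0,0,0,20,0],[0,0,0,10,0],[0,0,0,0,0],[0,0,0,0,0]]'
python3 - <<'E'
from m import *
a,_=optics.snapshot('scene'); cv2.imwrite('pics/s2.png',cv2.resize(a[200:380,230:490],None,fx=3,fy=3,interpolation=cv2.INTER_CUBIC))
E
```

```text
time: 4.0
tool_pos: [437.8, -60.1, 62.5]
tcp_rot: [179.9, 0.0, 84.2]
ft_force: [0.2, 0.2, 0.7]
finger_gap: 0.4
```

View pics/s2.png

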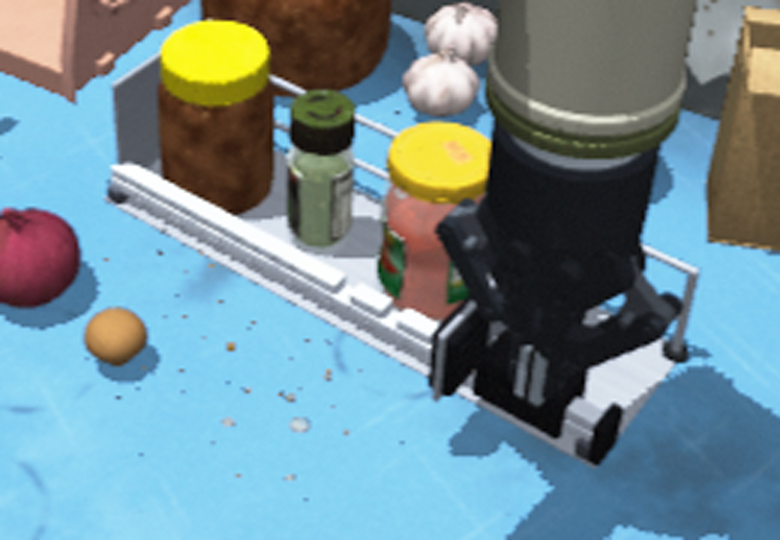

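The fingertips stand behind the pad at about (525,370), clear of the jars. I'll approach until contact.

```bash
python3 -m pendant '[[0,4,0,0,0],[0,4,0,0,0],[0,4,0,0,0],[0,3,0,0,0],[0,2,0,0,0],[0,2,0,0,0],[0,1,0,0,0],[0,0,0,0,0]]'; for i in 1; do python3 -m pendant '[[0,1,0,0,0],[0,1,0,0,0]]'; python3 -m pendant '[[0,1,0,0,0],[0,1,0,0,0]]';python3 -m pendant '[[0,1,0,0,0],[0,1,0,0,0]]'; done
```

```text
time: 4.85
tool_pos: [439.1, -40.6, 61.3]
tcp_rot: [-180.0, 0.0, 84.1]
ft_force: [0.6, 0.4, -0.1]
finger_gap: 0.1
time: 5.05
tool_pos: [439.3, -38.7, 61.3]
tcp_rot: [-180.0, 0.0, 84.1]
ft_force: [0.1, 0.4, -0.3]
finger_gap: -0.0
time: 5.25
tool_pos: [439.5, -36.7, 61.3]
tcp_rot: [180.0, 0.0, 84.1]
ft_force: [-0.6, -0.1, -0.1]
finger_gap: 0.0
time: 5.45
tool_pos: [439.7, -35.2, 61.3]
tcp_rot: [-180.0, 0.1, 84.1]
ft_force: [-0.3, -4.6, -0.1]
finger_gap: 0.2
```

```bash
f(){ grep -E 'tool_pos|ft_force' | tr '\n' ' '; echo; }
for i in 1; do python3 -m pendant '[[0,1.5,0,0,0],[0,1.5,0,0,0]]'|f; python3 -m pendant '[[0,1.5,0,0,0],[0,1.5,0,0,0]]'|f;python3 -m pendant '[[0,1.5,0,0,0],[0,1.5,0,0,0]]'|f;python3 -m pendant '[[0,1.5,0,0,0],[0,1.5,0,0,0]]'|f;python3 -m pendant '[[0,1.5,0,0,0]]'|f;python3 -m pendant '[[0,1.5,0,0,0]]'|f;python3 -m pendant '[[0,1.5,0,0,0]]'|f;python3 -m pendant '[[0,1.5,0,0,0]]'|f;python3 -m pendant '[[0,1.5,0,0,0]]'|f;python3 -m pendant '[[0,1.5,0,0,0]]'|f;python3 -m pendant '[[0,1.5,0,0,0]]'|f;python3 -m pendant '[[0,1.5,0,0,0]]'|f; done
```

```text
tool_pos: [440.0, -32.4, 61.3] ft_force: [-1.1, -4.6, 0.3] 
tool_pos: [440.3, -29.4, 61.3] ft_force: [-1.1, -5.7, 0.2] 
tool_pos: [440.6, -26.4, 61.3] ft_force: [-0.0, -5.8, 0.6] 
tool_pos: [440.9, -23.4, 61.3] ft_force: [-1.4, -5.4, -0.1] 
tool_pos: [441.1, -21.9, 61.3] ft_force: [-1.2, -4.8, -0.5] 
tool_pos: [441.2, -20.4, 61.3] ft_force: [-0.4, -5.3, 0.5] 
tool_pos: [441.4, -18.9, 61.3] ft_force: [-0.4, -5.5, 0.1] 
tool_pos: [441.5, -17.4, 61.3] ft_force: [-0.6, -4.2, 0.5] 
tool_pos: [441.7, -15.7, 61.3] ft_force: [-0.6, -4.0, 0.8] 
tool_pos: [441.9, -13.9, 61.3] ft_force: [0.3, -3.2, -0.1] 
tool_pos: [442.1, -12.1, 61.3] ft_force: [-0.2, -0.4, -1.6] 
tool_pos: [442.2, -10.4, 61.3] ft_force: [0.3, -0.1, -0.2]
```

```bash
f(){ grep -E 'tool_pos|ft_force' | tr '\n' ' '; echo; }
for i in 1; do python3 -m pendant '[[0,1,0,0,0]]'|f; python3 -m pendant '[[0,1,0,0,0]]'|f;python3 -m pendant '[[0,1,0,0,0]]'|f;python3 -m pendant '[[0,1,0,0,0]]'|f;python3 -m pendant '[[0,1,0,0,0]]'|f;python3 -m pendant '[[0,1,0,0,0]]'|f;python3 -m pendant '[[0,1,0,0,0]]'|f;python3 -m pendant '[[0,1,0,0,0]]'|f;python3 -m pendant '[[0,1,0,0,0]]'|f;python3 -m pendant '[[0,1,0,0,0]]'|f; done
```

```text
tool_pos: [442.3, -9.8, 61.3] ft_force: [-1.2, -5.6, 0.5] 
tool_pos: [442.3, -9.6, 61.3] ft_force: [-1.2, -10.8, 0.9] 
tool_pos: [442.4, -9.1, 61.3] ft_force: [-1.9, -11.3, 0.2] 
tool_pos: [442.4, -8.5, 61.3] ft_force: [-2.0, -15.3, 0.7] 
tool_pos: [442.5, -7.8, 61.3] ft_force: [-1.3, -12.5, 0.5] 
tool_pos: [442.6, -6.1, 61.3] ft_force: [-0.3, -4.4, -0.2] 
tool_pos: [442.8, -4.4, 61.3] ft_force: [-0.8, -4.4, 0.7] 
tool_pos: [443.0, -2.9, 61.3] ft_force: [-0.3, -4.0, 0.9] 
tool_pos: [443.1, -1.9, 61.3] ft_force: [-1.7, -3.7, -0.4] 
tool_pos: [443.2, -0.9, 61.3] ft_force: [-1.3, -4.8, 0.5]
```

First notch (0.034) corresponds to a contact TCP y of about -10. The next two are expected at y ≈ 24 and 57.7.

```bash
f(){ grep -E 'tool_pos|ft_force' | tr '\n' ' '; echo; }
for i in 1; do python3 -m pendant '[[0,1.5,0,0,0],[0,1.5,0,0,0],[0,1.5,0,0,0],[0,1.5,0,0,0]]'|f; python3 -m pendant '[[0,1.5,0,0,0],[0,1.5,0,0,0],[0,1.5,0,0,0],[0,1.5,0,0,0]]'|f;python3 -m pendant '[[0,1.5,0,0,0],[0,1.5,0,0,0],[0,1.5,0,0,0],[0,1.5,0,0,0]]'|f;python3 -m pendant '[[0,1.5,0,0,0],[0,1.5,0,0,0]]'|f;python3 -m pendant '[[0,1,0,0,0],[0,1,0,0,0]]'|f;python3 -m pendant '[[0,1,0,0,0],[0,1,0,0,0]]'|f;python3 -m pendant '[[0,1,0,0,0]]'|f;python3 -m pendant '[[0,1,0,0,0]]'|f;python3 -m pendant '[[0,1,0,0,0]]'|f; done
```

```text
tool_pos: [443.8, 4.8, 61.3] ft_force: [-0.5, -5.3, 0.5] 
tool_pos: [444.5, 10.8, 61.3] ft_force: [-0.6, -5.5, 0.9] 
tool_pos: [445.0, 16.8, 61.3] ft_force: [-0.1, -5.1, 0.6] 
tool_pos: [445.4, 20.2, 61.3] ft_force: [0.3, -2.6, -0.5] 
tool_pos: [445.6, 22.6, 61.3] ft_force: [0.7, 0.5, -1.3] 
tool_pos: [445.7, 23.8, 61.3] ft_force: [-1.0, -6.0, 1.0] 
tool_pos: [445.8, 24.2, 61.3] ft_force: [-1.7, -7.9, 0.4] 
tool_pos: [445.9, 24.7, 61.3] ft_force: [-3.1, -11.4, 0.5] 
tool_pos: [445.9, 25.6, 61.3] ft_force: [-2.0, -8.8, 1.1]
```

As predicted, the 0.068 notch came at y ≈ 24. I'll carry on to 0.102 and stop when the force drops at about 53–56.

```bash
f(){ grep -E 'time|tool_pos|ft_force' | tr '\n' ' '; echo; }
for i in 1; do python3 -m pendant '[[0,1,0,0,0],[0,1,0,0,0],[0,1.5,0,0,0],[0,1.5,0,0,0]]'|f; python3 -m pendant '[[0,1.5,0,0,0],[0,1.5,0,0,0],[0,1.5,0,0,0],[0,1.5,0,0,0]]'|f;python3 -m pendant '[[0,1.5,0,0,0],[0,1.5,0,0,0],[0,1.5,0,0,0]]'|f;python3 -m pendant '[[0,1.5,0,0,0],[0,1.5,0,0,0],[0,1.5,0,0,0]]'|f;python3 -m pendant '[[0,1.5,0,0,0],[0,1.5,0,0,0]]'|f;python3 -m pendant '[[0,1,0,0,0],[0,1,0,0,0]]'|f; done
```

```text
time: 10.55 tool_pos: [446.5, 31.3, 61.3] ft_force: [-0.9, -5.2, 1.2] 
time: 10.95 tool_pos: [447.1, 37.1, 61.3] ft_force: [-2.1, -7.3, 1.0] 
time: 11.25 tool_pos: [447.5, 41.6, 61.3] ft_force: [-1.5, -7.9, 0.9] 
time: 11.55 tool_pos: [448.0, 46.1, 61.3] ft_force: [-1.8, -6.9, 1.3] 
time: 11.75 tool_pos: [448.4, 49.0, 61.3] ft_force: [-0.9, -6.1, 1.2] 
time: 11.95 tool_pos: [448.6, 51.2, 61.3] ft_force: [-0.5, -5.4, 0.3]
```

```bash
f(){ grep -E 'tool_pos|ft_force' | tr '\n' ' '; echo; }
python3 -m pendant '[[0,1,0,0,0]]'|f; python3 -m pendant '[[0,1,0,0,0]]'|f;python3 -m pendant '[[0,1,0,0,0]]'|f;python3 -m pendant '[[0,1,0,0,0]]'|f
```

```text
tool_pos: [448.7, 52.4, 61.3] ft_force: [-0.1, -3.7, 0.8] 
tool_pos: [448.8, 53.8, 61.3] ft_force: [-1.1, -1.3, 0.8] 
tool_pos: [449.0, 55.0, 61.3] ft_force: [0.0, -1.3, -0.0] 
tool_pos: [449.1, 56.2, 61.3] ft_force: [-0.7, -1.2, -0.3]
```

```bash
f(){ grep -E 'tool_pos|ft_force' | tr '\n' ' '; echo; }
python3 -m pendant '[[0,0.7,0,0,0]]'|f; python3 -m pendant '[[0,0.7,0,0,0]]'|f;python3 -m pendant '[[0,0,0,0,0],[0,0,0,0,0]]'|f
```

```text
tool_pos: [449.1, 56.9, 61.3] ft_force: [-1.6, 0.0, -0.2] 
tool_pos: [449.2, 57.4, 61.3] ft_force: [0.4, -2.6, -0.0] 
tool_pos: [449.2, 57.3, 61.3] ft_force: [-0.3, -0.3, -0.6]
```

It's seated: force near 0 and y = 57.3, which puts the stop at about 0.1017. I'll back away and check.

```bash
python3 -m pendant '[[0,-2,0,0,0],[0,-4,0,0,0],[0,-8,-1,0,0],[0,-10,-1,0,0],[0,0,0,-20,0],[0,0,0,-40,0],[0,-20,0,-40,0],[0,-40,0,-40,0],[0,-40,-20,0,0],[0,-40,-20,0,0]]'; python3 -m pendant '[[0,-40,-10,0,0],[0,-40,0,0,0],[0,0,0,0,0],[0,0,0,0,0]]'
python3 - <<'E'
from m import *
ey=np.array([.1016,.9948]);ex=np.array([.9948,-.1016])
a,W=cloud('scene'); P=W.reshape(-1,3); P=P[~np.isnan(P[:,0])]
S=P[:,:2]@ex-527.58; T=P[:,:2]@ey; Z=P[:,2]
m=(S>-100)&(S<-68)&(Z>50)&(Z<86)&(T>60)&(T<200); print('pad T',m.sum(),np.median(T[m]),'was 23.9')
b,_=optics.snapshot('top')
cv2.imwrite('pics/f.png',np.vstack([cv2.resize(a[180:380,200:500],(480,320)),cv2.resize(b[200:345,255:485],(480,280))[:280]]))
for q in ['pickle_jar','sauce_jar','spice_jar','tin','onion','mushroom','mug']: print(q,[np.round(d['at']).tolist() for d in optics.search_frame('top',q)[:1]])
E
```

```text
time: 13.75
tool_pos: [391.0, -99.0, 198.4]
tcp_rot: [179.8, 0.1, 84.1]
ft_force: [0.2, -1.0, -0.2]
finger_gap: -0.4
time: 14.15
tool_pos: [372.1, -176.7, 196.6]
tcp_rot: [-180.0, -0.0, 83.9]
ft_force: [-0.2, -0.8, 0.1]
finger_gap: -0.2
pad T 168 117.17803128825247 was 23.9
pickle_jar [[553.0, 215.0, 110.0]]
sauce_jar [[536.0, 108.0, 113.0]]
spice_jar [[547.0, 158.0, 104.0]]
tin [[696.0, 14.0, 55.0]]
onion [[402.0, 254.0, 48.0]]
mushroom [[385.0, 183.0, 28.0]]
mug [[464.0, 422.0, 34.0]]
```

View pics/f.png

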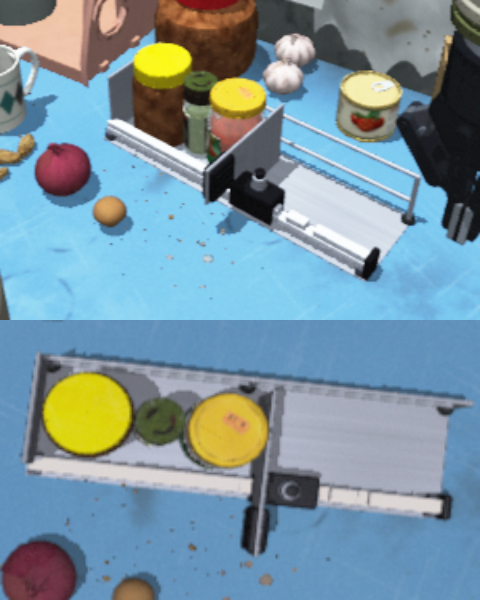

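The image shows the three jars upright and packed against the plate at (265,430). Two notches show behind the carriage at (330,495) and (370,498), and the robot is clear.

```bash
python3 -c "
from bench import hand_in; print(hand_in())"
```

```text
the job is handed in; nothing more can be done
None
```

I pushed the stop with shut fingers past the 0.034 and 0.068 notches and left it seated in the 0.102 notch, the right one with the spice jar in the row. Then I backed the arm clear and handed the job in; it reported no verdict.

- **Notches:** The push force fell away and rose again at TCP y ≈ -10 and 24. It fell away again before 57, where I stopped pushing. The spacing matches 34 mm, and the estimated end value is about 0.1017. The highest push force I read was about 15 N, and the arm took about 14 s.
- **Travel by camera:** The depth image shows the pad moved 93.3 mm. That implies a start at about 0.009, which agrees with the force readings to within a couple of mm.
- **Row and surroundings:** In the last pictures the three jars stand upright and the robot touches nothing. The tin, mug, onion and mushroom are within about 4 mm of where they were first measured, which is within measuring noise.
- **Early mismatch:** A few early detections were wrong. The row_end and rail_mid points, for example, were placed on the rail or stop, so I took the rack geometry from depth instead. No final check failed.

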